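# Knock a stuck desiccant cartridge out of a dryer bowl

### The job

The spent desiccant cartridge has stuck in the clear dryer bowl that lies on its V rest. Take the bowl off the rest, turn it mouth down over the steel tray and knock its rim on the tray floor until the cartridge drops out, so that the cartridge is left in the tray. Then stand the empty bowl mouth down in the middle of the black rubber mat to dry, and leave the other things on the bench where they are.

Things in the scene. Friction and masses are not known exactly. Their poses are not given: they have to be found in the camera images.
- bowl: Clear plastic dryer bowl: round cup 100 mm long, body 56 mm outside diameter, wall 4 mm, dark 63 mm collar (67 over lugs) on the last 12 mm at the open mouth, 6.5 mm drain stub on the domed closed end; 0.12 kg. Lies level on the rest, mouth roughly to the left. Origin on its axis, 50 mm from the rim; x axis runs along it, out of the mouth. Grip across the 56 mm body.
- bowl_mouth (a point): Centre of the bowl's mouth, in the plane of its flat rim (the only face it can stand on), 50 mm from the origin along x. If the bowl is gripped on the rest with the fingers leaning 45 degrees from straight down towards the mouth, half a turn about the fingers' own line brings the mouth straight down.
- cartridge: Orange and white cartridge in the clear bowl, 62 mm long, 42 mm body, 46 mm cap, 0.06 kg. Origin at its middle, x from foot to cap as the bowl's x. In the seal its origin is at -13 mm on the bowl's x. The seal holds about 2.5 to 4 times its weight: turning over does not free it. A knock of the rim at 0.2 m/s mostly frees it, slower ones slide it 1 to 2 mm each; after about 3 mm it drops.
- tray: Open stainless steel tray, 150 x 130 mm outside, 22 mm high, wall and floor 3 mm, fixed to the bench. Origin at the centre of its underside (the inner floor is 3 mm above it), x along the long side, z up.
- mat: Flat black ribbed rubber mat, 110 x 110 mm, 4 mm thick, fixed. Origin at the centre of its underside (its top is 4 mm above), z up.
- bowl_rest: Bench rest under the bowl: dark foot plate 116 x 70 x 8 mm, two white V saddles 8 mm thick, up to 63 mm across, 59 mm high, centred 30 mm behind and 31 mm in front of its middle. Fixed. Origin at the centre of its underside, x along the bowl's axis to the mouth. The bowl's axis lies 72 mm above the bench; between the saddles its sides are free.
- timer: White bench timer, 66 x 66 x 20 mm, origin at the centre of its underside; a bystander.
- marker: White and black marker pen lying down, 132 mm long, 18 mm thick, origin under its middle; a bystander.
- tape_roll: Roll of masking tape lying flat, 68 mm diameter, 18 mm high, origin at the centre of its underside; a bystander.

How it is judged:
On the way, in this order (a step that is already met when the one before it is completed fails the run):
1. the bowl is lifted clear of the rest with the cartridge in it (height (world z) of bowl above 0.1 m and x of cartridge in the frame of bowl below -0.004 m), for 0.1 s.
2. the bowl is held mouth down (within 35 degrees) over the tray with the cartridge still stuck in it (angle between bowl's own x axis and vertical above 2.5 rad and x of cartridge in the frame of bowl below -0.004 m and x of bowl_mouth in the frame of tray between -0.06 and 0.06 m and y of bowl_mouth in the frame of tray between -0.05 and 0.05 m), for 0.2 s.
3. the rim of the bowl knocks on the tray (angle between bowl's own x axis and vertical above 2.5 rad and contact force between bowl and tray above 2 N).
4. the cartridge is out of the bowl and lies or stands in the tray (x of cartridge in the frame of bowl above 0.06 m and x of cartridge in the frame of tray between -0.07 and 0.07 m and y of cartridge in the frame of tray between -0.06 and 0.06 m and z of cartridge in the frame of tray below 0.045 m), for 0.2 s.
At the end, for the whole second after the job is handed in: The cartridge is at rest in the tray (middle inside the walls, under 45 mm above its underside); the empty bowl stands still mouth down on the mat: axis within 8 degrees of vertical and within 24 mm of the mat's centre, rim within 6 mm of the mat's top (x of cartridge in the frame of tray between -0.07 and 0.07 m and y of cartridge in the frame of tray between -0.06 and 0.06 m and z of cartridge in the frame of tray below 0.045 m and linear speed of cartridge below 0.03 m/s and angle between bowl's own x axis and vertical above 3 rad and horizontal distance between bowl and mat below 0.024 m and z of bowl_mouth in the frame of mat below 0.01 m and linear speed of bowl below 0.02 m/s); the robot touches nothing.
It fails at once if a bystander (timer, marker or tape roll) is shifted by more than 25 mm (distance of any of timer, marker, tape_roll from where it was at the start of the episode above 0.025 m).
It also fails if it takes over 45 s, if anything falls off the work surface, if the arm or the gripper's body presses on something with over 40 N, if the wrist force passes 120 N, or if a joint passes its speed limit or range.

### The arm

A 7-joint arm with a two-finger parallel gripper is mounted at the origin on a cart in front of the work surface, level with it; the furniture and walls round the work are solid. World frame = base frame: x ahead of the robot, y to its left, z up, the work surface at z = 0. Lengths are in m, angles in rad, forces in N, time in s.
With the tool pointing down it reaches from about 0.4 to 0.85 m from the base axis. Payload 6.9 kg.
Tool frame: the origin (TCP) lies midway between the tips of the shut fingers; the grasp point (between the pads) lies behind it (ctrl.pinch_z is the z of the grasp point in the tool frame, in m); z points along the fingers, y is the line along which they close (so a half turn about z gives the same grasp; the last joint's range is limited). The gripper opens to 85 mm and grips with 20 to 120 N. Pads are 22 mm wide; open, the fingers measure 114 mm over their backs; the gripper's body (76 mm by 85 mm) begins 54 mm behind the grasp point. The pads swing forward as they close: fully open they stand 13 mm farther back than shut.
Start: joints at [1.315, 0.507, -0.238, 1.5, 0.126, 1.149, -0.155], TCP at [0.221, -0.585, 0.21] pointing down, gripper open.
Joint ranges: [-3.08, 3.08], [-0.24, 2.05], [-1.43, 1.35], [0, 2.5], [-1.52, 4.66], [0.17, 1.96], [-2.89, 2.89]. Speed limits (rad/s): [2.39, 2.39, 3.14, 3.14, 3.14, 3.14, 3.14].

### API

Orientations are given as a unit quaternion [w, x, y, z].
In Python, from station import ctrl, get_state, vision, ticket, models gives the robot as it stands. Calls block until the motion is done:
- ctrl.movep(position, orientation): joint-space move of the TCP to a pose.
- ctrl.movel(position, frame=None, max_speed=0.15): straight line of the TCP; frame=None keeps the orientation; max_speed is the mean speed in m/s.
- ctrl.set_joints(angles): joint-space move.
- ctrl.ungrasp() and ctrl.close_gripper(force=None): open the fingers fully, or close them until they stop; force is the grip in N (None keeps the last).
- ctrl.pause(seconds).
- ctrl.ik(position, orientation): joint angles nearest the present ones, or None.
- get_state(): the state.
- vision.grab_frame(name): name is "scene" or "top" or "wrist"; returns (picture, depth): 400x640x3 uint8, blue, green, red; 400x640 float32, m along the optical axis (not along the pixel's ray), 0 where there is no reading.
- vision.camera_info(name): a dict with "mtx" (3x3 intrinsics, pixels), "R" (3x3) and "t" (3): a world point X has camera coordinates R X + t; the wrist camera has in their place "hand_eye" (4x4, takes a point from camera to tool coordinates, whose origin is the TCP and whose axes are the flange's). Camera axes: x right, y down, z forward; pixel columns grow to the right and rows downward; lengths in m; the calibration is good to about 2 mm. A picture is of the moment at which its call begins: read the wrist's pose just before it. camera_info takes no time and is no camera call.
A pose or a line that the arm cannot do raises ctrl.Unreachable and nothing moves.
- ticket.close_job(): hands the job in; it is judged then, once.
Trained networks look in the newest picture that a camera, given by its name, has taken for a name from the list of things; names that differ only in an ending like _2 or _b are one class to them, and where a whole thing is asked for, a point or a joint stands for the part that bears it (a point fixed in the world has none). Each returns a list of dicts, best first, with "p" (0 to 1); they miss things now and then, are a little off and sometimes report something else, mostly with a low value. They report only what shows in the picture. A call takes as long as a camera call.
- models.recognise(camera, target): "point" ([column, row] in pixels, amid what is visible of it).
- models.masks_of(camera, target): "mask" (400x640 bool, what is visible of it) and "point" ([column, row] in pixels, amid what is visible of it).
The state is a dict: "time": time; "qpos": joint angles; "qd": joint speeds; "tau": joint torques, N m; "tcp_pos": TCP position; "eef_rot": TCP orientation; "contact_force": force on the tool from outside, world axes, zero at the start; "wrist_torque": the same for the moment, N m; "width": finger opening in m; "gripper_force": force on a finger pad.
Only numpy, scipy, OpenCV 4.12 (cv2) and the standard library are available. Lean on these libraries where they do the work, as an engineer would, in place of code of your own. Each camera call takes 0.05 s, during which the arm holds its last target. There are 200 camera calls.

## Working session

There is one attempt and no reset: what is moved stays moved. The work goes in short steps, each a Python script; the robot and the scene stay as the last script left them, time stands still between calls to the robot, and variables do not carry over. Pictures are saved under pics/ and viewed, at most 10 in all, crops included, and the job is handed in when it is done.

```bash
mkdir -p pics; ls
cat > h.py <<'E'
import numpy as np, cv2
from station import ctrl, get_state, vision, ticket, models
def deproj(cam, uv, depth):
    i=vision.camera_info(cam); K=np.array(i["mtx"]); uv=np.atleast_2d(uv).astype(float)
    c=np.c_[uv,np.ones(len(uv))]@np.linalg.inv(K).T*np.reshape(depth,(-1,1))
    return (c-np.array(i["t"]))@np.array(i["R"])
def cloud(cam, mask, d):
    v,u=np.nonzero(mask&(d>0)); return deproj(cam,np.c_[u,v],d[v,u])
E
python3 - <<'E'
from h import *
s=get_state(); print(s["time"],s["tcp_pos"],s["eef_rot"],ctrl.pinch_z,s["width"])
for cam in ("scene","top"):
    p,d=vision.grab_frame(cam); cv2.imwrite(f"pics/{cam}0.png",p)
    for n in ("bowl","cartridge","tray","mat","bowl_rest","timer","marker","tape_roll"):
        for m in models.masks_of(cam,n)[:2]:
            c=cloud(cam,m["mask"],d)
            print(cam,n,round(m["p"],2),np.round(m["point"]),m["mask"].sum(),len(c),*( [np.round(np.median(c,0),3),np.round(np.percentile(c,2,axis=0),3),np.round(np.percentile(c,98,axis=0),3)] if len(c) else []))
print(get_state()["time"])
E
```

```text
pics
0.0 [ 0.22094202 -0.58406903  0.2091399 ] [-8.63191022e-04  9.83684581e-01  1.79899596e-01 -1.85792881e-04] -0.0187 0.08574048969016851
scene bowl 0.77 [308. 223.] 741 738 [0.499 0.056 0.089] [ 0.468 -0.007  0.045] [0.527 0.085 0.103]
scene cartridge 0.53 [306. 228.] 41 40 [0.506 0.049 0.06 ] [0.494 0.046 0.051] [0.516 0.054 0.068]
scene tray 0.75 [363. 191.] 1411 1399 [ 0.466 -0.261  0.005] [ 0.388 -0.319 -0.001] [ 0.538 -0.183  0.026]
scene mat 0.68 [304. 301.] 1594 1584 [0.432 0.22  0.004] [0.38  0.163 0.001] [0.489 0.273 0.007]
scene bowl_rest 0.56 [313. 247.] 524 521 [0.489 0.066 0.008] [ 0.465 -0.022  0.   ] [0.533 0.093 0.056]
scene timer 0.82 [367. 224.] 421 421 [ 0.374 -0.079  0.017] [ 0.342 -0.119  0.003] [ 0.407 -0.053  0.021]
scene marker 0.46 [257. 256.] 60 60 [0.596 0.148 0.015] [0.585 0.137 0.005] [0.613 0.156 0.019]
scene marker 0.31 [319. 167.] 226 225 [ 0.637 -0.315  0.015] [ 0.607 -0.353 -0.   ] [ 0.666 -0.29   0.021]
scene tape_roll 0.47 [320. 170.] 260 259 [ 0.639 -0.317  0.015] [ 0.607 -0.358 -0.003] [ 0.672 -0.29   0.02 ]
top bowl 0.84 [281. 202.] 1213 1209 [0.504 0.03  0.096] [ 0.473 -0.022  0.006] [0.535 0.078 0.104]
top tray 0.74 [407. 214.] 3854 3842 [ 0.464 -0.259  0.005] [ 0.39  -0.321 -0.   ] [ 0.539 -0.191  0.028]
top tray 0.37 [282. 202.] 1170 1166 [0.504 0.028 0.096] [ 0.473 -0.022  0.075] [0.533 0.076 0.104]
top mat 0.91 [206. 238.] 2106 2094 [0.435 0.212 0.005] [ 0.38   0.159 -0.   ] [0.49  0.265 0.009]
top bowl_rest 0.72 [300. 211.] 207 206 [ 0.482 -0.007  0.009] [ 0.468 -0.031  0.005] [0.544 0.059 0.057]
top timer 0.91 [338. 259.] 801 797 [ 0.376 -0.093  0.019] [ 0.343 -0.125  0.013] [ 0.407 -0.061  0.024]
top tape_roll 0.82 [440. 137.] 557 557 [ 0.637 -0.33   0.019] [ 0.607 -0.36   0.001] [ 0.669 -0.298  0.023]
0.9
```

Run:
```python
import cv2
t=cv2.imread("pics/top0.png"); s=cv2.imread("pics/scene0.png")
a=cv2.resize(t[100:300,150:500],None,fx=2,fy=2); b=cv2.resize(s[140:340,200:430],None,fx=1,fy=1)
cv2.imwrite("pics/v1.png",a)
cv2.imwrite("pics/v2.png",cv2.resize(s[140:340,200:430],None,fx=3,fy=3))
```

```text
(no output)
```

View pics/v1.png

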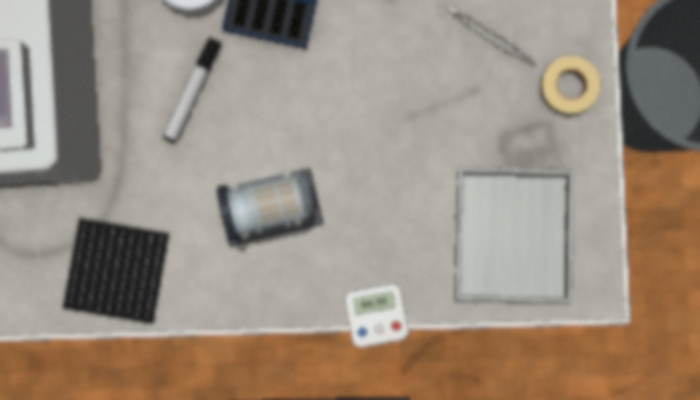

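View pics/v2.png

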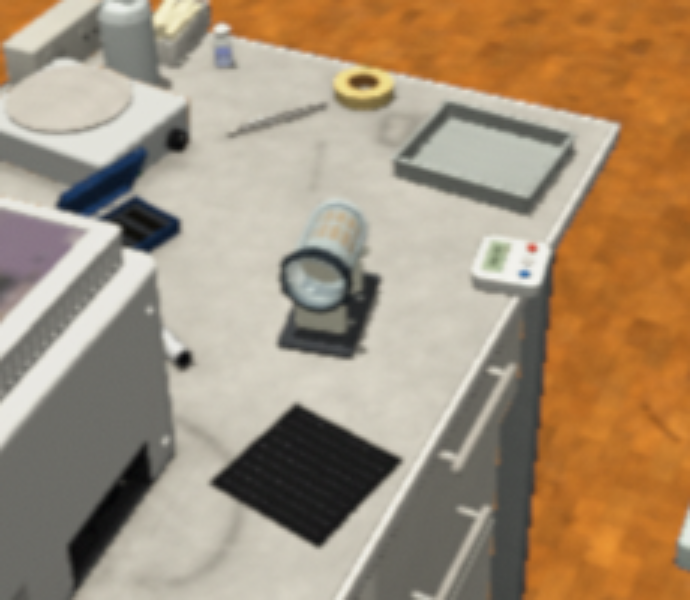

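The pictures agree with the detections. In the top crop the bowl lies with its dark collar at (230,215), so the mouth faces +y and slightly −x. The tray is at (512,237), the mat at (117,270), the timer at (377,315) and the marker at (192,90). The instrument on the left stands beyond the mat. Next I'll take close measurements with the wrist camera from two places.

```bash
cat >> h.py <<'E'
from scipy.spatial.transform import Rotation as R
def q2R(q): return R.from_quat(np.roll(q,-1)).as_matrix()
def R2q(M): return np.roll(R.from_matrix(M).as_quat(),1)
def wpose():
    s=get_state(); T=np.eye(4); T[:3,:3]=q2R(s["eef_rot"]); T[:3,3]=s["tcp_pos"]
    return T@np.array(vision.camera_info("wrist")["hand_eye"])
def wcloud(T,mask,d):
    K=np.array(vision.camera_info("wrist")["mtx"]); v,u=np.nonzero(mask&(d>0))
    c=np.c_[u,v,np.ones(len(u))]@np.linalg.inv(K).T*d[v,u][:,None]
    return c@T[:3,:3].T+T[:3,3], np.c_[u,v]
E
python3 - <<'E'
from h import *
print(np.round(vision.camera_info("wrist")["hand_eye"],3))
q=R2q(np.array([[1,0,0],[0,-1,0],[0,0,-1.]]))
for k,(x,y) in enumerate([(0.45,-0.03),(0.45,0.07)]):
    for qq in (q,R2q(q2R(q)@np.diag([-1,-1,1.]))):
        j=ctrl.ik([x,y,0.33],qq)
        print(None if j is None else np.round(j,2))
        if j is not None: break
    ctrl.movep([x,y,0.33],qq)
    ctrl.pause(0.2); T=wpose(); p,d=vision.grab_frame("wrist"); cv2.imwrite(f"pics/w{k}.png",p)
    print(np.round(T[:3,3],3))
    out=dict(T=T,d=d)
    for n in ("bowl","bowl_rest","cartridge"):
        for m in models.masks_of("wrist",n)[:1]:
            c,_=wcloud(T,m["mask"],d); out[n]=m["mask"]
            print(n,round(m["p"],2),np.round(m["point"]),m["mask"].sum(),*([np.round(np.percentile(c,2,axis=0),3),np.round(np.percentile(c,98,axis=0),3)] if len(c) else []))
    np.savez(f"w{k}.npz",**out)
print(get_state()["time"])
a=[cv2.resize(cv2.imread(f"pics/w{k}.png"),None,fx=.75,fy=.75) for k in (0,1)]
cv2.imwrite("pics/w.png",np.vstack(a))
E
```

```text
[[ 0.001 -0.963 -0.269  0.069]
 [ 1.     0.001  0.    -0.001]
 [ 0.    -0.269  0.963 -0.164]
 [ 0.     0.     0.     1.   ]]
[ 0.6   0.18 -0.72  1.7   0.12  1.31 -1.71]
[ 0.519 -0.03   0.493]
bowl_rest 0.89 [305.  97.] 456 [ 0.479 -0.029 -0.001] [0.548 0.079 0.075]
[ 0.42  0.2  -0.78  1.69  0.14  1.31 -1.96]
[0.519 0.069 0.493]
bowl 0.98 [351. 118.] 4124 [ 0.474 -0.015  0.076] [0.534 0.079 0.103]
bowl_rest 0.67 [331.  95.] 469 [ 0.466 -0.014  0.005] [0.547 0.092 0.056]
4.375
```

View pics/w.png

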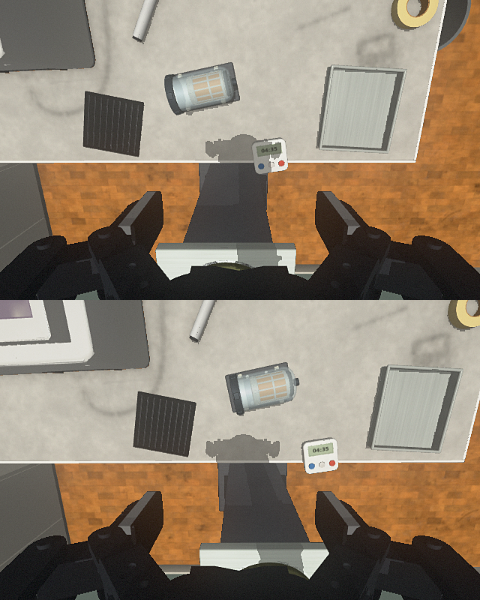

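The wrist views show the bowl (first view (203,88), second (262,388)) with its collar on the left and its stub on the right. The mat and tray are also clear. I'll fit the bowl axis, tray, mat and rest from these depth clouds.

```bash
cat > fit.py <<'E'
from h import *
from scipy.optimize import least_squares
def clouds():
    for k in (0,1):
        f=np.load(f"w{k}.npz"); yield f"w{k}",wcloud(f["T"],np.ones((400,640),bool),f["d"])[0]
    for cam in ("top","scene"):
        _,d=vision.grab_frame(cam); yield cam,cloud(cam,np.ones((400,640),bool),d)
for n,P in clouds():
    B=P[(np.abs(P[:,0]-.505)<.07)&(np.abs(P[:,1]-.03)<.08)&(P[:,2]>.075)&(P[:,2]<.11)]
    def axis(p): # p: x at y=.03, yaw of axis from +y toward -x, height
        m=np.array([-np.sin(p[1]),np.cos(p[1]),0]); o=np.array([p[0],.03,p[2]])
        v=B-o; s=v@m; return m,o,s,np.linalg.norm(v-np.outer(s,m),axis=1)
    def res(p):
        m,o,s,r=axis(p); smax=np.percentile(s,98.5)
        return r-np.where(s>smax-.012,.0315,.028)
    r=least_squares(res,[.505,.2,.072],loss="soft_l1",f_scale=.002)
    m,o,s,rr=axis(r.x); mouth=o+m*np.percentile(s,98.5)
    col=s[(rr>.0300)&(rr<.034)]
    print(n,len(B),"p",np.round(r.x,4),"len",np.round(np.percentile(s,[.5,2,98,99.5]),4),"collar",np.round(np.percentile(col,[5,50,95]),4),"rms",np.round(np.std(r.fun),4),"mouth",np.round(mouth,3))
    for nm,c0,w,zl,zh in (("tray",(.465,-.258),.09,.012,.03),("mat",(.435,.213),.075,.002,.012),("foot",(.5,.03),.08,.005,.011)):
        Q=P[(np.abs(P[:,0]-c0[0])<w)&(np.abs(P[:,1]-c0[1])<w)&(P[:,2]>zl)&(P[:,2]<zh)]
        if len(Q)>50:
            rc=cv2.minAreaRect(Q[:,:2].astype(np.float32)*1000); print("  ",nm,len(Q),np.round(np.median(Q[:,2]),4),np.round(rc[0]),np.round(rc[1]),round(rc[2]))
E
python3 fit.py
```

```text
w0 4263 p [0.5043 0.2029 0.0711] len [-0.0529 -0.0482  0.0477  0.0493] collar [0.0332 0.0429 0.0492] rms 0.0029 mouth [0.495 0.077 0.071]
   tray 2321 0.0233 [ 463. -253.] [135. 155.] 87
   mat 5566 0.0037 [442. 214.] [147. 139.] 85
   foot 544 0.0072 [505.  28.] [ 70. 107.] 12
w1 4070 p [0.5043 0.2021 0.0712] len [-0.0529 -0.0456  0.0485  0.0498] collar [0.0384 0.0439 0.0496] rms 0.0024 mouth [0.494 0.078 0.071]
   tray 2678 0.0229 [ 463. -252.] [135. 154.] 87
   mat 5508 0.0037 [436. 213.] [141. 141.] 2
   foot 538 0.0073 [504.  32.] [ 70. 115.] 11
top 1090 p [0.505  0.2063 0.0721] len [-0.056  -0.0512  0.0447  0.0469] collar [-0.0352  0.0194  0.046 ] rms 0.0033 mouth [0.496 0.075 0.072]
   tray 627 0.0247 [ 464. -256.] [135. 155.] 87
   foot 236 0.0071 [500.  29.] [157. 157.] 90
scene 487 p [0.5061 0.2159 0.0713] len [-0.0402 -0.037   0.0526  0.0546] collar [-0.0153  0.0454  0.0521] rms 0.002 mouth [0.495 0.082 0.071]
   tray 468 0.0203 [ 464. -251.] [142. 155.] 86
   mat 1548 0.004 [435. 213.] [148. 149.] 90
   foot 326 0.0077 [504.  35.] [ 70. 116.] 12
```

The views agree to about 2 mm: bowl axis height 71.5 mm, body centre (0.5045, 0.030), mouth towards +y at yaw 0.204, tray (0.4635, −0.254), mat (0.435, 0.213). Next I'll check which grasp, tray and mat poses are reachable.

```bash
cat >> h.py <<'E'
m=np.array([-np.sin(.204),np.cos(.204),0]); O=np.array([.5045,.030,.0715])
PZ=ctrl.pinch_z
def Rg(sign,az=0.,flip=False):
    "tool frame leaning 45 deg to mouth, world yaw az, flip=half turn about tool z"
    z=(m-[0,0,1])/np.sqrt(2); y=sign*np.cross([0,0,1],m); M=np.c_[np.cross(y,z),y,z]
    if flip: M=M@np.diag([-1,-1,1.])
    return R.from_euler("z",az).as_matrix()@M
def tcp(p,M): return np.asarray(p)-PZ*M[:,2]
TR=np.array([.4635,-.254,0]); MT=np.array([.435,.213,0]); G=O-.002*m
E
python3 - <<'E'
from h import *
f=lambda j: None if j is None else np.round(j,2).tolist()
for s in (1,-1):
    M=Rg(s)
    print("grasp",s,[f(ctrl.ik(tcp(p,M),R2q(M))) for p in (G-.1*M[:,2],G,G+[0,0,.12])])
    for nm,c in (("tray",TR),("mat",MT)):
        for az in np.radians(range(-180,180,30)):
            M=Rg(s,az,True)
            js=[ctrl.ik(tcp(c+[0,0,h],M),R2q(M)) for h in (.055,.18)]
            if all(j is not None for j in js): print(nm,s,round(np.degrees(az)),[f(j) for j in js])
E
```

```text
grasp 1 [[0.74, 0.77, -0.52, 1.67, -0.35, 1.2, -2.47], [0.71, 0.85, -0.61, 1.83, -0.33, 0.94, -2.5], [0.69, 0.66, -0.57, 1.75, -0.42, 1.17, -2.54]]
tray 1 -180 [[-0.51, 0.84, 0.74, 2.35, 1.84, 0.25, 1.51], [0.73, 0.68, -1.23, 2.23, 1.36, 1.53, 2.08]]
tray 1 -90 [[1.19, 0.71, -0.44, 2.43, 4.04, 0.53, 1.76], [1.6, 0.53, -1.01, 2.32, -1.41, 0.19, 0.76]]
tray 1 -60 [[1.32, 0.79, -0.57, 2.09, -0.83, 0.54, 0.81], [1.24, 0.54, -0.43, 2.01, -0.81, 0.84, 0.64]]
tray 1 -30 [[1.27, 0.92, -0.69, 1.75, -0.22, 0.95, 0.55], [1.26, 0.73, -0.66, 1.68, -0.33, 1.17, 0.53]]
tray 1 0 [[1.13, 1.05, -0.79, 1.46, 0.08, 1.37, 0.63], [1.14, 0.9, -0.82, 1.39, -0.02, 1.55, 0.6]]
tray 1 30 [[0.98, 1.15, -0.93, 1.28, 0.36, 1.71, 0.79], [0.98, 1.02, -0.97, 1.2, 0.26, 1.88, 0.77]]
tray 1 60 [[0.84, 1.22, -1.08, 1.25, 0.65, 1.93, 1.01], [0.69, 0.94, -0.63, 1.18, 0.34, 1.95, 1.31]]
tray 1 90 [[0.7, 1.16, -1.03, 1.39, 0.83, 1.93, 1.32], [0.55, 0.88, -0.63, 1.32, 0.57, 1.9, 1.62]]
tray 1 120 [[0.62, 1.09, -1.03, 1.65, 1.03, 1.84, 1.54], [0.62, 0.9, -1.03, 1.58, 0.92, 1.93, 1.7]]
tray 1 150 [[0.64, 1.11, -1.23, 1.98, 1.
[... 2596 characters left out ...]
0, -1.22, 2.47, 2.41, 0.3, 0.36], [0.69, 0.48, -0.95, 2.36, -1.25, 0.32, -2.41]]
mat -1 0 [[0.53, 0.85, -0.8, 2.13, -0.47, 0.48, -2.6], [0.52, 0.58, -0.74, 2.05, -0.58, 0.79, -2.63]]
mat -1 30 [[0.36, 0.92, -0.75, 1.81, -0.14, 0.96, -2.59], [0.38, 0.73, -0.77, 1.74, -0.25, 1.18, -2.61]]
mat -1 60 [[0.21, 1.04, -0.85, 1.56, 0.14, 1.35, -2.5], [0.22, 0.88, -0.89, 1.49, 0.03, 1.54, -2.52]]
mat -1 90 [[0.02, 1.1, -0.91, 1.42, 0.36, 1.64, -2.3], [0.03, 0.96, -0.95, 1.34, 0.26, 1.82, -2.31]]
mat -1 120 [[-0.15, 1.11, -0.93, 1.42, 0.57, 1.79, -2.05], [-0.15, 0.95, -0.94, 1.35, 0.46, 1.95, -1.99]]
mat -1 150 [[-0.28, 1.07, -0.95, 1.57, 0.78, 1.8, -1.81], [-0.27, 0.92, -0.99, 1.5, 0.69, 1.95, -1.72]]
```

Run:
```python
from h import *
M=Rg(1); q=R2q(M)
ctrl.movep(tcp(G-.1*M[:,2],M),q)
ctrl.movel(tcp(G,M),max_speed=.1)
print(np.round(get_state()["contact_force"],1))
ctrl.close_gripper(80); s=get_state(); print("width",s["width"],s["gripper_force"],np.round(s["contact_force"],1))
ctrl.movel(tcp(G+[0,0,.13],M),max_speed=.12); s=get_state()
print(s["time"],"width",s["width"],np.round(s["contact_force"],1),np.round(s["tcp_pos"]-tcp(G+[0,0,.13],M),4))
p,_=vision.grab_frame("scene"); cv2.imwrite("pics/lift.png",cv2.resize(p[100:320,180:440],None,fx=2.5,fy=2.5))
```

```text
[ 1.1 -0.3  0.1]
width 0.05364986965499999 84.43967252969742 [-1.4 -4.4  8.1]
8.2583 width 0.05389615532241499 [ 0.8  0.1 -1.7] [-0.0004 -0.     -0.0007]
```

View pics/lift.png

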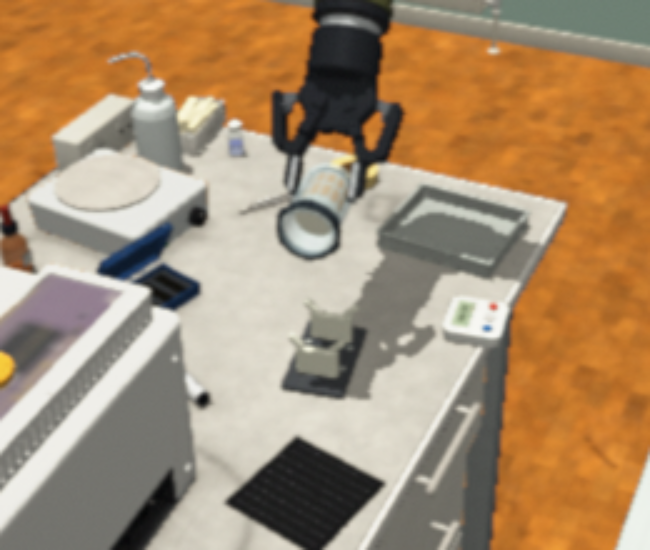

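The picture shows the bowl held level at (320,215), clear of the empty rest, with the cartridge still inside. The measured weight is right at 1.7 N. Next I'll turn it over the tray.

Run:
```python
from h import *
M=Rg(1,0,True); q=R2q(M)
ctrl.movep(tcp(TR+[0,0,.2],M),q); ctrl.movel(tcp(TR+[0,0,.10],M),max_speed=.2); ctrl.pause(.4); s=get_state()
print(s["time"],s["width"],np.round(s["contact_force"],1),np.round(s["qpos"],2))
p,d=vision.grab_frame("scene"); cv2.imwrite("pics/turn.png",cv2.resize(p[80:260,280:460],None,fx=3,fy=3))
for n in ("bowl","cartridge"):
    for k in models.masks_of("scene",n)[:1]:
        c=cloud("scene",k["mask"],d); print(n,round(k["p"],2),k["mask"].sum(),np.round(np.percentile(c,[2,50,98],axis=0),3).tolist())
```

```text
11.7833 0.05394738439419317 [ 0.3  0.1 -2.2] [ 1.26  1.14 -1.17  1.44  0.3   1.49  0.34]
bowl 0.66 581 [[0.437, -0.256, 0.055], [0.458, -0.231, 0.106], [0.486, -0.221, 0.15]]
```

View pics/turn.png

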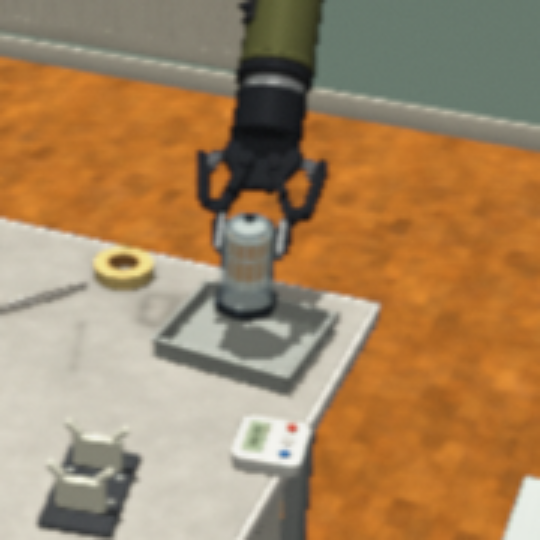

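The bowl is upright, mouth down over the tray at (247,265), and the orange cartridge is still inside it. Now a first moderate knock.

```bash
cat >> h.py <<'E'
def knock(end,v,up=.10):
    M=Rg(1,0,True)
    ctrl.movel(tcp(TR+[0,0,end],M),max_speed=v); a=get_state()
    ctrl.movel(tcp(TR+[0,0,up],M),max_speed=.15); ctrl.pause(.15); b=get_state()
    print(end,v,"press",np.round(a["contact_force"],1),"zerr",round(a["tcp_pos"][2]-tcp(TR+[0,0,end],M)[2],4),"after",np.round(b["contact_force"],2),"t",round(b["time"],2))
    return b
E
python3 - <<'E'
from h import *
print(get_state()["contact_force"])
knock(.052,.15); knock(.050,.2)
p,d=vision.grab_frame("scene"); cv2.imwrite("pics/k1.png",cv2.resize(p[80:260,280:460],None,fx=3,fy=3))
E
```

```text
[ 0.01413952 -0.42545802 -1.06979207]
0.052 0.15 press [ 0.6 -3.4  7.3] zerr 0.0001 after [-0.45  0.29 -1.35] t 13.02
0.05 0.2 press [ 0.   0.2 -0.7] zerr -0.0008 after [ 0.43  0.26 -1.56] t 14.05
```

View pics/k1.png

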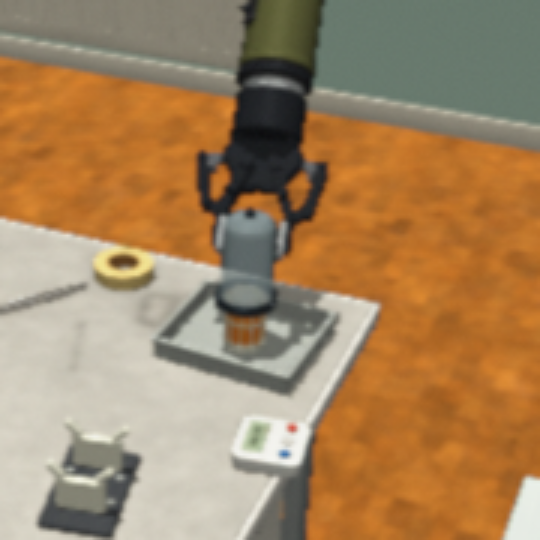

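The cartridge is out and standing in the tray at (243,330) with the bowl rim just above it. I'll lift straight up, carry the bowl over the mat and check its tilt in the hand.

```bash
cat > tilt.py <<'E'
from h import *
from scipy.optimize import least_squares
def tilt(cams=("scene","top"),save=None):
    s=get_state(); Mq=q2R(s["eef_rot"]); c0=np.array(s["tcp_pos"])+PZ*Mq[:,2]
    for cam in cams:
        p,d=vision.grab_frame(cam)
        if save: cv2.imwrite(f"pics/{save}_{cam}.png",p)
        for k in models.masks_of(cam,"bowl")[:1]:
            c=cloud(cam,k["mask"],d); v=c-c0
            c=c[(np.hypot(v[:,0],v[:,1])<.045)&(v[:,2]>-.06)&(v[:,2]<.035)]
            print(cam,round(k["p"],2),len(c),np.round(k["point"]),"z",np.round(np.percentile(c[:,2],[1,50,99]),4),"pinch",np.round(c0,4))
            if len(c)<100: continue
            b=c[c[:,2]>c0[2]-.034]
            def res(q):
                a=np.array([q[2],q[3],1]); a/=np.linalg.norm(a); w=b-[q[0],q[1],c0[2]]
                return np.linalg.norm(w-np.outer(w@a,a),axis=1)-.028
            r=least_squares(res,[c0[0],c0[1],0,0],loss="soft_l1",f_scale=.002)
            print("  axis offset",np.round(r.x[:2]-c0[:2],4),"tilt deg",np.round(np.degrees(r.x[2:]),1),"rms",np.round(r.fun.std(),4))
E
python3 - <<'E'
from tilt import *
M=Rg(1,0,True)
ctrl.movel(tcp(TR+[0,0,.22],M),max_speed=.15); ctrl.pause(.25)
M=Rg(1,np.radians(30),True)
ctrl.movep(tcp(MT+[0,0,.2],M),R2q(M)); ctrl.movel(tcp(MT+[0,0,.1],M),max_speed=.15); ctrl.pause(.2)
tilt(save="mat"); s=get_state(); print(s["time"],np.round(s["contact_force"],1))
p,d=vision.grab_frame("scene")
for k in models.masks_of("scene","cartridge")[:1]:
    c=cloud("scene",k["mask"],d); print("cart",k["p"],np.round(np.median(c,0),3))
cv2.imwrite("pics/mat.png",cv2.resize(p[90:370,180:440],None,fx=2.1,fy=2.1))
E
```

```text
scene 0.84 696 [299. 271.] z [0.0577 0.0925 0.1351] pinch [0.4354 0.2132 0.1008]
  axis offset [0.0008 0.0022] tilt deg [ 1.3 -1.5] rms 0.0013
top 0.98 157 [197. 232.] z [0.062  0.1011 0.1351] pinch [0.4354 0.2132 0.1008]
  axis offset [ 0.     -0.0007] tilt deg [1.2 0. ] rms 0.0008
18.2417 [ 0.1  0.  -1.2]
cart 0.75 [ 0.46  -0.236  0.041]
```

View pics/mat.png

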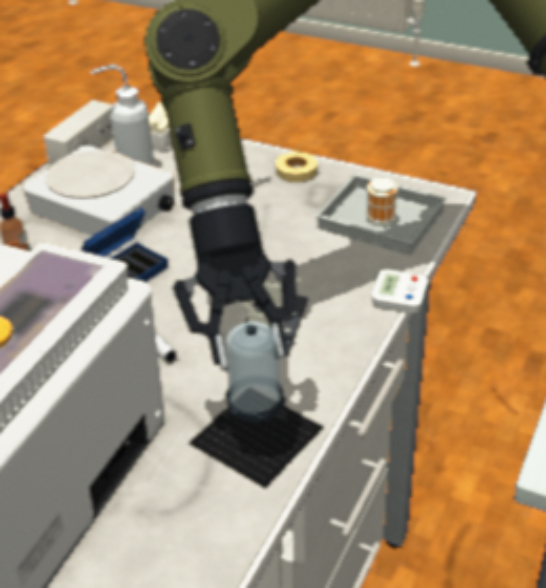

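The cartridge stands in the tray at (381,200). The empty bowl is upright over the mat at (253,370), tilted less than 2°. Next is a guarded lowering, then release and retreat back along the fingers.

Run:
```python
from tilt import *
M=Rg(1,np.radians(30),True)
ctrl.movel(tcp(MT+[0,0,.060],M),max_speed=.08); ctrl.pause(.2)
f0=get_state()["contact_force"][2]; h=.060
while h>.046:
    h-=.001; ctrl.movel(tcp(MT+[0,0,h],M),max_speed=.02); ctrl.pause(.05)
    f=np.mean([get_state()["contact_force"][2]]); 
    if f-f0>4: break
print("contact at",h,f0,f)
ctrl.ungrasp(); ctrl.pause(.2)
ctrl.movel(tcp(MT+[0,0,h]-.13*M[:,2],M),max_speed=.1); ctrl.pause(.3)
s=get_state(); print(s["time"],s["width"],np.round(s["contact_force"],1))
for cam in ("scene","top"):
    p,d=vision.grab_frame(cam); cv2.imwrite(f"pics/end_{cam}.png",cv2.resize(p[90:370,150:450],None,fx=1.8,fy=1.8))
    for n in ("bowl","cartridge"):
        for k in models.masks_of(cam,n)[:1]:
            c=cloud(cam,k["mask"],d); print(cam,n,round(k["p"],2),np.round(np.percentile(c,[2,50,98],axis=0),3).tolist())
            if n=="bowl":
                b=c[(c[:,2]>.03)&(c[:,2]<.09)]
                r=least_squares(lambda q: np.hypot(b[:,0]-q[0]-q[2]*(b[:,2]-.05),b[:,1]-q[1]-q[3]*(b[:,2]-.05))-.028,[.435,.213,0,0],loss="soft_l1",f_scale=.002)
                print("  axis",np.round(r.x[:2],4),"tilt deg",np.round(np.degrees(r.x[2:]),1))
```

```text
contact at 0.04899999999999999 -1.8549489065863112 5.051177798059534
24.8667 0.08565520473217456 [ 0.1 -0.3  0.2]
scene bowl 0.77 [[0.406, 0.203, 0.008], [0.424, 0.235, 0.069], [0.454, 0.247, 0.107]]
  axis [0.4351 0.2159] tilt deg [0.4 0.2]
scene cartridge 0.58 [[0.442, -0.284, 0.002], [0.458, -0.235, 0.037], [0.483, -0.227, 0.066]]
top bowl 0.88 [[0.407, 0.184, 0.009], [0.435, 0.203, 0.098], [0.463, 0.235, 0.111]]
  axis [0.4346 0.2137] tilt deg [-0.2 -0. ]
top cartridge 0.91 [[0.443, -0.269, 0.011], [0.462, -0.246, 0.063], [0.482, -0.232, 0.069]]
```

View pics/end_scene.png

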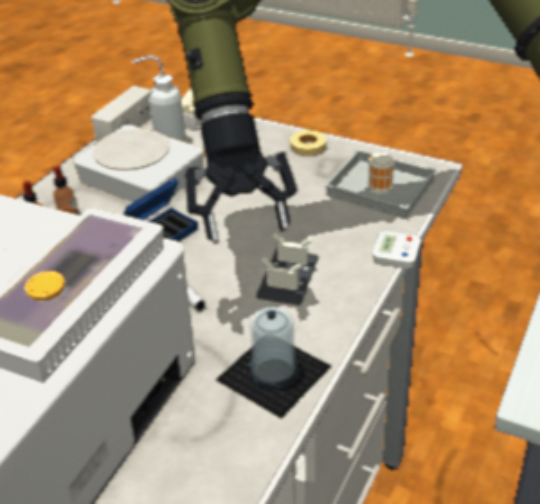

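The bowl stands mouth down at the centre of the mat (272,348), within 3 mm and 0.5°. The cartridge is in the tray (380,172), and the gripper is clear.

```bash
python3 -c "
from h import *
print(ticket.close_job())"
```

```text
the job is handed in; nothing more can be done
None
```

The job is handed in at about 25 s of the 45 s allowed: the cartridge is standing in the tray, the empty bowl is mouth down within about 3 mm of the mat's centre, the arm is clear, and the bystanders were not touched; the verdict was not reported.

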